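# Gauge a beech clamp nut and sort it

## Task

Take the clamp nut from the rack's marked seat and screw it gently, without forcing, onto the thread gauge until it stops. Then unscrew it and stand it upright in the green tray if it went fully home onto the shoulder, or in the red tray if it stopped short. Leave the waiting nut and everything else where it is.

Things in the scene. Friction and masses are not known exactly. Their poses are not given: they have to be found in the camera images.
- rack: dark wooden rack fixed to the bench, 90 x 190 mm, top 20 mm above the bench; origin under its centre, y along its length. Two like clamp nuts stand on it, hole down: square beech blocks 40 x 40 mm, 36 mm tall, 60 g. A black line across a nut's top, parallel to two of its sides, lies along the rack's x axis (within 3 degrees) at the start. Cleats 5 mm high ring each seat.
- next_seat (a point): the seat by a small yellow square, where the nut to be tested stands at the start: point on the rack's top under the nut's centre (within 1 mm), axes as the rack's; it stays with the rack. The nut's hole is blind, 28 mm wide (32 mm at the mouth); two lugs stand in it under the ends of the black line, their undersides 7 mm above the nut's underside, 20 mm apart.
- wait_seat (a point): the other seat, 100 mm away along the rack's +y, where another nut waits and stays; point on the rack's top under that nut's centre
- gauge: thread gauge fixed to the bench: blue base 90 x 80 x 26 mm, on it a round steel shoulder 52 mm across, top 36 mm above the bench, on that an upright threaded steel stud 26 mm across. Origin under the base's centre, on the stud's axis. The stud is delicate: it bears less than 40 N, and turning a landed nut further soon exceeds that, so turn in small steps and feel.
- shoulder (a point): centre of the shoulder's top face, on the stud's axis, axes as the gauge's. A sound nut goes fully home, its underside flat on this face; a nut whose hole is too shallow stops 3.5 mm short. With 1.5 mm of axial play, a landed nut still turns up to 0.5 rad with little force before it binds. Nothing turns when let go. To take a nut off, turn it back anticlockwise and lift.
- stud_tip (a point): top of the stud, 23 mm above the shoulder. Two-start right-hand thread: clockwise from above screws down, 18 mm a turn (2.9 mm a rad). The starts are on the gauge's x axis, at the base's red marks. With its black line 0.5 rad anticlockwise of the marks a nut drops on to 7 mm above the shoulder; about 2.6 rad clockwise then bring it home. At other angles it lands up to 8 mm higher.
- green_tray: shallow green tray for good nuts, fixed, 120 x 120 mm outside, 16 mm high, walls and floor 4 mm thick; origin under its centre
- red_tray: the same in red, for rejected nuts
- cork_block: bystander, like the gouges, mallet, jar, bottle and bowl lying about: cork sanding block 70 x 40 x 30 mm; origin under its centre
Mind the look-alikes: they are no part of the job. There is more than one size of the green_tray; the job needs the middle-sized.

How it is judged:
On the way:
1. the nut from the marked seat is screwed on the gauge until it stops: a sound nut with its underside within 1.3 mm of the shoulder, a shallow nut at its stop 3.5 mm above the shoulder (within 0.8 mm) (((horizontal distance between nut_p_c0 and shoulder below 0.003 m and z of nut_p_c0 in the frame of shoulder between 0.0295 and 0.0328 m and angle between nut_p_c0's own z axis and vertical below 0.08 rad and distance between nut_q_c0 and wait_seat below 0.05 m and horizontal distance between nut_q_c0 and wait_seat below 0.012 m and angle between nut_q_c0's own z axis and vertical below 0.15 rad) or (horizontal distance between nut_q_c0 and shoulder below 0.003 m and z of nut_q_c0 in the frame of shoulder between 0.0335 and 0.0358 m and angle between nut_q_c0's own z axis and vertical below 0.08 rad and distance between nut_p_c0 and wait_seat below 0.05 m and horizontal distance between nut_p_c0 and wait_seat below 0.012 m and angle between nut_p_c0's own z axis and vertical below 0.15 rad))), for 0.1 s.
At the end, for the whole second after the job is handed in: The tested nut stands upright on the floor of its tray (green if it went fully home, red if it stopped short), its centre within 50 mm of the tray's centre and tilted less than 0.15 rad; the waiting nut still stands upright on its seat, within 12 mm of the seat's centre (((horizontal distance between nut_p_c0 and green_tray below 0.05 m and z of nut_p_c0 in the frame of green_tray below 0.042 m and angle between each of nut_p_c0, nut_q_c0's own z axis and vertical below 0.15 rad and distance between nut_q_c0 and wait_seat below 0.05 m and horizontal distance between nut_q_c0 and wait_seat below 0.012 m) or (horizontal distance between nut_q_c0 and red_tray below 0.05 m and z of nut_q_c0 in the frame of red_tray below 0.042 m and angle between each of nut_q_c0, nut_p_c0's own z axis and vertical below 0.15 rad and distance between nut_p_c0 and wait_seat below 0.05 m and horizontal distance between nut_p_c0 and wait_seat below 0.012 m))); the robot touches nothing.
It fails at once if the gauge is loaded with more than 40 N (contact force between gauge and anything else above 40 N).
It fails at once if a bystander is moved more than 30 mm (distance of any of gouge_c0, gouge2_c0, mallet_c0, wax_jar_c0, glue_bottle_c0, cork_block, bowl_c0 from where it was at the start of the episode above 0.03 m).
It also fails if it takes over 72 s, if anything falls off the work surface, if the arm or the gripper's body presses on something with over 40 N, if the wrist force passes 120 N, or if a joint passes its speed limit or range.

## Robot

A 6-joint arm with a two-finger parallel gripper is mounted at the origin on the work surface. World frame = base frame: x ahead of the robot, y to its left, z up, the work surface at z = 0. Lengths are in m, angles in rad, forces in N, time in s.
With the tool pointing down it reaches from about 0.325 to 0.875 m from the base axis. Payload 4.4 kg.
Tool frame: the origin (TCP) lies on the front face of the gripper's body, between the roots of the fingers; the fingertips stand 73 mm ahead of it and the grasp point (between the pads) lies 54 mm ahead of it (r.tips_ahead is the distance from the TCP to the fingertips, in m); z points along the fingers, y is the line along which they close (so a half turn about z gives the same grasp; the last joint's range is limited). The gripper opens to 85 mm and grips with 20 to 120 N. Pads are 22 mm wide; open, the fingers measure 114 mm over their backs; the gripper's body (76 mm by 85 mm) begins 54 mm behind the grasp point. The pads swing forward as they close: fully open they stand 13 mm farther back than shut.
Start: joints at [-1.355, 0.207, 1.542, -0, 1.393, -0.15], TCP at [0.206, -0.537, 0.304] pointing down, gripper open.
Joint ranges: [-2.73, 2.73], [-0.86, 2.22], [0.23, 2.46], [-1.11, 4.25], [0.08, 2.63], [-2.82, 2.82]. Speed limits (rad/s): [2.79, 2.79, 3.14, 3.14, 3.14, 3.14].

## Interface

Orientations are given as a unit quaternion [w, x, y, z].
In Python, from plant import r gives the robot as it stands.
- The arm moves only by the shell command python3 -m pendant 'ROWS' [FORCE]. ROWS is a JSON object of lists of equal length, an entry for each row: "travel": the shift along the world's x, y, z in units of 40 mm (1.0 is 40 mm), a list of three; "turn": the turn, a rotation vector about the world's x, y, z in units of 5 degrees (1.0 is 5 degrees), a list of three; "grip": the closure, from 0 (fully open) to 1 (shut). In form: {"travel": [[x, y, z], ...], "turn": [[wx, wy, wz], ...], "grip": [grip, ...]}. A call has 1 to 12 rows; each row shifts and turns the commanded pose from where the row before left it; what a row does not reach is not made up. A row lasts 1/12 s, in which the tool goes at most 41.7 mm and 7.16 degrees, less where a joint would pass 70% of its speed; a pose out of reach is approached as far as the arm can. A call is refused whole if a number of a shift passes 1 or a number of a turn 1, either way. A call with a gripper value outside its range is refused whole. The fingers move at their own pace and stop on an object; FORCE is the grip in N (left out, the last holds). Time passes only in rows, so rows that do not move let the fingers close. It gives the time, the measured TCP pose, the force, the opening and the grip force at its end, in the units of the state.
- r.get_obs(): the state, without advancing time (a new reading comes with each control period).
- r.snapshot(name): name is "side" or "top"; returns a dict with "color" (480x640x3 uint8, red, green, blue), "fx", "fy", "cx", "cy" (pixels), "dist" ([k1, k2, p1, p2, k3] as OpenCV has them; the pictures are not rectified), "cam_to_world" (4x4, takes a point from camera to world coordinates). Camera axes: x right, y down, z forward; pixel columns grow to the right and rows downward; lengths in m; the calibration is good to about 2 mm. A picture is of the moment at which its call begins. There is no depth.
- r.job_done(): hands the job in; it is judged then, once.
The state is a dict: "clock": time; "joints": joint angles; "qvel": joint speeds; "tau": joint torques, N m; "tcp_pos": TCP position; "tcp_rot": TCP orientation; "wrist_force": force on the tool from outside, world axes, zero at the start; "moment": the same for the moment, N m; "opening": opening from 0.0 (shut) to 1.0 (fully open); "gripper_force": force on a finger pad.
Only numpy, scipy, OpenCV 4.12 (cv2) and the standard library are available. Lean on these libraries where they do the work, as an engineer would, in place of code of your own. Each camera call takes 0.05 s, during which the arm holds its last target. There are 200 camera calls.

## Working session

There is one attempt and no reset: what is moved stays moved. The work goes in short steps, Python scripts to look and compute and a shell command to move; the robot and the scene stay as the last step left them, time stands still between calls to the robot, and variables do not carry over. Pictures are saved under pics/ and viewed, at most 10 in all, crops included, and the job is handed in when it is done.

```bash
mkdir -p pics; ls; python3 - <<'E'
from plant import r
import cv2,pickle
for n in("top","side"):
    s=r.snapshot(n); cv2.imwrite(f"pics/{n}0.png",s["color"][:,:,::-1]); pickle.dump(s,open(f"{n}0.pkl","wb"))
    print(n,s["fx"],s["fy"],s["cx"],s["cy"],s["dist"]);print(s["cam_to_world"])
print(r.get_obs())
E
```

```text
pics
top 583.892607027054 583.892607027054 312.16486206064866 236.04117559133888 [0.05794818 0.         0.         0.         0.        ]
[[-2.45346985e-03 -9.81768213e-01  1.90066187e-01  2.29907225e-01]
 [-9.99951505e-01  5.95832188e-04 -9.83016388e-03 -5.00015334e-02]
 [ 9.53769488e-03 -1.90081088e-01 -9.81722065e-01  1.14185313e+00]
 [ 0.00000000e+00  0.00000000e+00  0.00000000e+00  1.00000000e+00]]
side 515.9307790960305 515.9307790960305 312.3396854705699 248.9006724085344 [-0.1096647  0.         0.         0.         0.       ]
[[-0.90514309 -0.32903771  0.26916569  0.14825719]
 [-0.4248608   0.72173269 -0.54643867  0.48817198]
 [-0.01446675 -0.60896314 -0.79306658  0.83267726]
 [ 0.          0.          0.          1.        ]]
{'clock': 0.1, 'joints': array([-1.35448630e+00,  2.07344702e-01,  1.54282080e+00,  4.47073750e-05,
        1.39349354e+00, -1.50513244e-01]), 'qvel': array([ 1.11326681e-03, -1.06423154e-03, -4.66130048e-03,  3.41893824e-06,
       -5.85847936e-04, -3.77612044e-04]), 'tau': array([ 2.43236364e-04, -3.84083605e+01, -2.92550951e+01, -1.05944057e-04,
        4.83258627e-03, -2.23079709e-06]), 'tcp_pos': array([ 0.20610143, -0.53622183,  0.30283148]), 'tcp_rot': array([-1.03335641e-03,  9.83227383e-01,  1.82381044e-01, -1.19969593e-05]), 'wrist_force': array([-0.03070901, -1.06585366, -0.48447825]), 'moment': array([-0.01618021, -0.00241609,  0.00471015]), 'gripper_force': 0.0, 'opening': 1.0003742552888852}
```

View pics/top0.png

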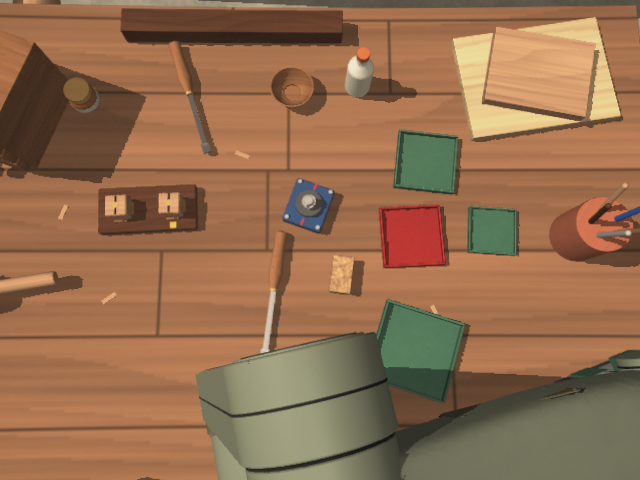

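View pics/side0.png

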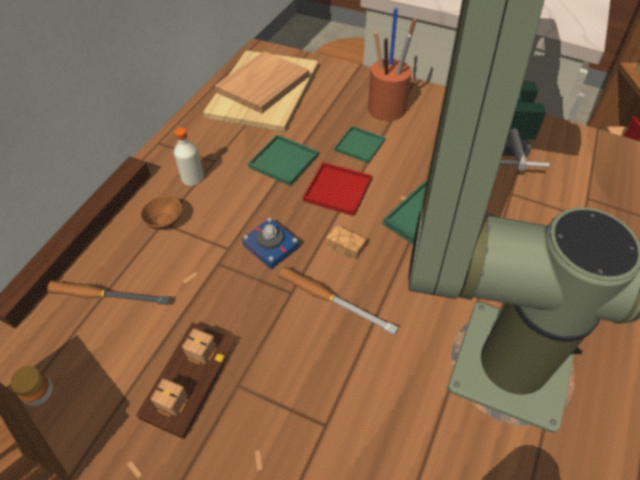

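The top view shows the rack at (148,209) with the tested nut beside the yellow mark (173,225), the gauge at (310,205), the red tray at (412,237), and three green trays: (427,162), small (492,231) and large (420,350). The side view shows nuts at (199,345) and (169,397) and the gauge at (270,242).

```bash
python3 - <<'E'
import cv2,numpy as np
t=cv2.imread("pics/top0.png");s=cv2.imread("pics/side0.png")
def c(im,x,y,w=100,h=75,k=4): return cv2.resize(im[y:y+h,x:x+w],None,fx=k,fy=k,interpolation=cv2.INTER_CUBIC)
cv2.imwrite("pics/c1.png",np.vstack([np.hstack([c(t,98,172),c(t,260,168)]),np.hstack([c(s,140,320,100,75),c(s,222,204)])]))
E
```

```text
(no output)
```

View pics/c1.png

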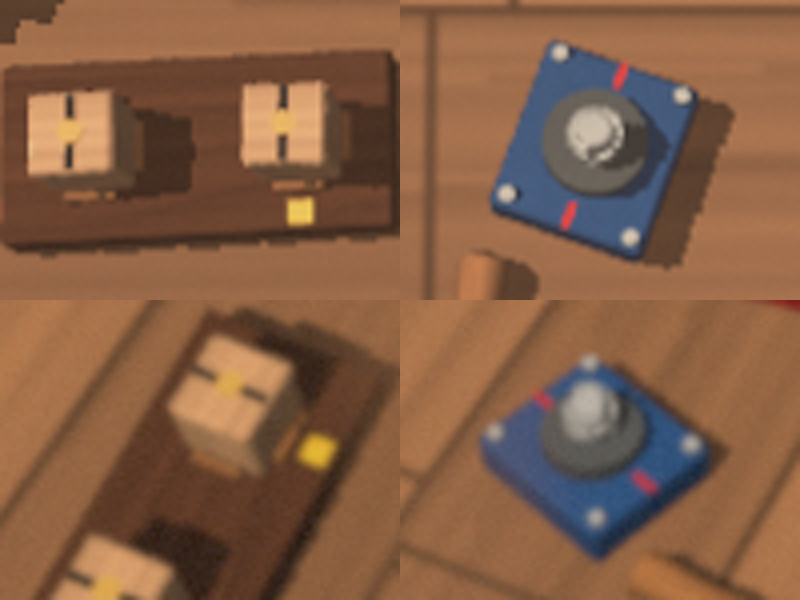

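The crop shows the tested nut's top dot at top-view px (168.6,202.1), side (197,340). The gauge's four white screws and two red marks are clear in both views. Next I triangulate.

```bash
cat > h.py <<'E'
import numpy as np,cv2,pickle
from scipy.optimize import least_squares
S={n:pickle.load(open(f"{n}0.pkl","rb")) for n in("top","side")}
def K(s):return np.array([[s["fx"],0,s["cx"]],[0,s["fy"],s["cy"]],[0,0,1]])
def proj(n,P):
    s=S[n];M=np.linalg.inv(s["cam_to_world"])
    return cv2.projectPoints(np.atleast_2d(np.asarray(P,float)),cv2.Rodrigues(M[:3,:3])[0],M[:3,3],K(s),np.array(s["dist"]))[0][:,0]
def tri(a,b):
    f=lambda P:np.r_[proj("top",P)[0]-a,proj("side",P)[0]-b]
    q=least_squares(f,[.5,0,.03],x_scale=.01);return q.x,np.abs(q.fun).max()
def plane(n,uv,z):
    s=S[n];p=cv2.undistortPoints(np.array([[uv]],float),K(s),np.array(s["dist"]))[0,0]
    T=s["cam_to_world"];d=T[:3,:3]@[*p,1];o=T[:3,3];return o+d*(z-o[2])/d[2]
E
python3 - <<'E'
from h import *
np.set_printoptions(precision=4,suppress=True)
c=lambda x0,y0,u:np.array([x0+(u[0]+.5)/4-.5,y0+(u[1]+.5)/4-.5])
R=lambda u:c(98,172,u);G=lambda u:c(260,168,u);r=lambda u:c(140,320,u);g=lambda u:c(222,204,u)
for k,a,b in[("next",R((284,122.5)),r((230,83))),("wait",R((70,132)),r((105,288))),("yellow",R((300,211)),r((318,152)))]:
    print(k,*tri(a,b))
n1=[R(u) for u in((283,84),(285,165))];A=[plane("top",u,.056) for u in n1];d=A[0]-A[1];print("line top",np.degrees(np.arctan2(d[1],d[0])),A)
cor=[plane("top",R(u),.056) for u in((243,84),(323,81),(326,162),(244,167))];print(np.array(cor),np.mean(cor,0))
cor=[plane("top",R(u),.056) for u in((28,94),(112,90),(113,172),(28,177))];print('w',np.mean(cor,0))
ta=[(160,52),(282,95),(230,237),(107,194),(221,75),(169,215)];sa=[(190,62),(290,144),(196,217),(94,132),(142,99),(244,183)]
P=[]
for a,b in zip(ta,sa):
    p,e=tri(G(a),g(b));P.append(p);print("g",p,e,plane("top",G(a),.026),plane("side",g(b),.026))
P=np.array(P);print("gauge centre",P[:4].mean(0),P[4:].mean(0));d=P[4]-P[5];print("ang",np.degrees(np.arctan2(d[1],d[0])))
d=plane("top",G(ta[4]),.026)-plane("top",G(ta[5]),.026);print("ang top",np.degrees(np.arctan2(d[1],d[0])))
d=plane("side",g(sa[4]),.026)-plane("side",g(sa[5]),.026);print("ang side",np.degrees(np.arctan2(d[1],d[0])))
for nm,a,b in[("red",[(379,207),(442,205),(446,266),(383,268)],[(327,164),(372,178),(353,213),(304,196)]),("green",[(398,130),(460,135),(456,194),(394,188)],[(283,137),(318,155),(288,184),(249,160)])]:
    Q=np.array([tri(np.array(x,float),np.array(y,float))[0] for x,y in zip(a,b)]);print(nm,Q.mean(0),np.linalg.norm(Q-np.roll(Q,1,0),axis=1))
E
```

```text
next [0.5049 0.2115 0.0592] 0.06791229206905314
wait [0.5002 0.311  0.0607] 0.1737356270269288
yellow [0.4693 0.2105 0.023 ] 0.2835000700428907
line top 3.7882293191777228 [array([0.5248, 0.2136, 0.056 ]), array([0.4851, 0.2109, 0.056 ])]
[[0.5247 0.2325 0.056 ]
 [0.5263 0.1947 0.056 ]
 [0.4866 0.1917 0.056 ]
 [0.4841 0.2301 0.056 ]] [0.5054 0.2123 0.056 ]
w [0.5005 0.3122 0.056 ]
g [ 0.518  -0.0425  0.1034] 9.266981715009706 [ 0.5578 -0.0366  0.026 ] [ 0.5364 -0.1009  0.026 ]
g [ 0.5201 -0.1071 -0.0275] 14.940623646600272 [ 0.5358 -0.0969  0.026 ] [ 0.4651 -0.0737  0.026 ]
g [ 0.5004 -0.0674 -0.0557] 9.068917471151053 [ 0.4642 -0.0709  0.026 ] [ 0.4867 -0.0139  0.026 ]
g [ 0.4998 -0.0047  0.0845] 14.477804736558369 [ 0.4857 -0.0108  0.026 ] [ 0.5587 -0.0397  0.026 ]
g [ 0.5454 -0.0667  0.0289] 0.0908375151736891 [ 0.546  -0.0668  0.026 ] [ 0.547  -0.0687  0.026 ]
g [ 0.4746 -0.0412  0.0275] 0.13845090742421462 [ 0.4752 -0.0411  0.026 ] [ 0.4749 -0.0423  0.026 ]
gauge centre [ 0.5096 -0.0554  0.0262] [ 0.51   -0.0539  0.0282]
ang -19.790179480080468
ang top -19.907863900740587
ang side -20.135506147109506
red [ 0.4472 -0.2673 -0.0038] [0.1128 0.2257 0.1771 0.2894]
green [ 0.6039 -0.3032 -0.0063] [0.0777 0.257  0.1416 0.3231]
```

```bash
python3 - <<'E'
from h import *
np.set_printoptions(precision=4,suppress=True)
for nm,a,b in[("red",[(379,207),(442,205),(446,266),(383,268)],[(327,164),(372,178),(353,213),(304,196)]),("green",[(398,130),(460,135),(456,194),(394,188)],[(283,137),(318,155),(288,184),(249,160)])]:
    for n,q in(("top",a),("side",b)):
        Q=np.array([plane(n,x,.016) for x in q]);print(nm,n,Q.mean(0),np.linalg.norm(Q-np.roll(Q,1,0),axis=1))
E
python3 -m pendant '{"travel":[[0.21,0.52,0],[0.21,0.52,0],[0.21,0.52,0],[0.21,0.52,0],[0.21,0.52,0],[0.21,0.52,0],[0.21,0.52,0],[0.21,0.52,0],[0.21,0.52,0],[0.21,0.52,0],[0.21,0.52,0],[0.21,0.52,0]],"turn":[[0,0,0.9],[0,0,0.9],[0,0,0.9],[0,0,0.9],[0,0,0.9],[0,0,0.9],[0,0,0.9],[0,0,0.9],[0,0,0.9],[0,0,0.9],[0,0,0.9],[0,0,0.9]],"grip":[0,0,0,0,0,0,0,0,0,0,0,0]}' 30
```

```text
red top [ 0.4475 -0.2582  0.016 ] [0.122  0.1249 0.122  0.1224]
red side [ 0.4449 -0.2539  0.016 ] [0.1125 0.1101 0.1142 0.1154]
green top [ 0.6004 -0.2925  0.016 ] [0.1224 0.1256 0.1241 0.1234]
green side [ 0.5966 -0.2871  0.016 ] [0.1102 0.1067 0.1153 0.1224]
clock: 1.1
tcp_pos: [0.307, -0.2858, 0.3034]
tcp_rot: [-0.0, 0.792, 0.61, 0.0]
wrist_force: [0.5, 0.2, -0.6]
opening: 1.005
gripper_force: 0.0
```

```bash
for i in 1; do :; done
python3 -m pendant '{"travel":[[0.21,0.52,0],[0.21,0.52,0],[0.21,0.52,0],[0.21,0.52,0],[0.21,0.52,0],[0.21,0.52,0],[0.21,0.52,0],[0.21,0.52,0],[0.21,0.52,0],[0.21,0.52,0],[0.21,0.52,0],[0.21,0.52,0]],"turn":[[0,0,0.9],[0,0,0.9],[0,0,0.9],[0,0,0.9],[0,0,0.9],[0,0,0.9],[0,0,0.9],[0,0,0.9],[0,0,0.9],[0,0,0.9],[0,0,0.9],[0,0,0.9]],"grip":[0,0,0,0,0,0,0,0,0,0,0,0]}' 30
python3 -m pendant '{"travel":[[0.21,0.52,-0.2],[0.21,0.52,-0.2],[0.21,0.52,-0.2],[0.21,0.52,-0.2],[0.21,0.52,-0.2],[0.21,0.52,-0.2],[0.21,0.52,-0.2],[0.21,0.52,-0.2],[0.21,0.52,-0.2],[0.21,0.52,-0.2],[0.0,0.52,-0.2],[0,0,0]],"turn":[[0,0,0.9],[0,0,0.9],[0,0,0.9],[0,0,0.9],[0,0,0.9],[0,0,0.9],[0,0,0.9],[0,0,0.9],[0,0,0.9],[0,0,0.9],[0,0,0.9],[0,0,0.9]],"grip":[0,0,0,0,0,0,0,0,0,0,0,0]}' 30
```

```text
clock: 2.1
tcp_pos: [0.4077, -0.0363, 0.3035]
tcp_rot: [-0.0, 0.429, 0.903, -0.0]
wrist_force: [0.5, -0.6, -0.6]
opening: 1.005
gripper_force: 0.0
clock: 3.1
tcp_pos: [0.4906, 0.1939, 0.2136]
tcp_rot: [-0.002, -0.03, 1.0, 0.0]
wrist_force: [-1.0, 0.5, -0.4]
opening: 1.002
gripper_force: 0.0
```

```bash

python3 -m pendant '{"travel":[[0.18,0.22,0],[0.18,0.22,0],[0,0,-0.5],[0,0,-0.5],[0,0,0],[0,0,0]],"turn":[[0,0,0],[0,0,0],[0,0,0],[0,0,0],[0,0,0],[0,0,0]],"grip":[0.2,0.2,0.2,0.2,0.2,0.2]}' 30
python3 - <<'E'
from plant import r
import cv2,numpy as np
t,s=[r.snapshot(n)["color"][:,:,::-1] for n in("top","side")]
def c(im,x,y,w=100,h=75,k=4): return cv2.resize(im[y:y+h,x:x+w],None,fx=k,fy=k,interpolation=cv2.INTER_CUBIC)
cv2.imwrite("pics/c2.png",np.hstack([c(t,110,160,100,100),c(s,150,270,100,100)]))
print(r.get_obs())
E
```

```text
clock: 3.6
tcp_pos: [0.5059, 0.2087, 0.175]
tcp_rot: [-0.001, -0.025, 1.0, -0.0]
wrist_force: [-0.4, 0.8, 0.2]
opening: 0.8
gripper_force: 0.0
{'clock': 3.7, 'joints': array([ 2.32953142e-01,  2.89074433e-01,  1.72288103e+00,  2.79465081e-05,
        1.12768383e+00, -1.38937372e+00]), 'qvel': array([-0.00063967, -0.01393659, -0.00694586, -0.00029907, -0.00335245,
       -0.00489408]), 'tau': array([ 5.11132786e-02, -3.71011484e+01, -2.46201646e+01,  2.58682056e-03,
        4.24999825e-02,  7.63094053e-03]), 'tcp_pos': array([0.50723292, 0.20894568, 0.17700789]), 'tcp_rot': array([ 9.53194790e-04, -2.57564266e-02,  9.99667771e-01,  2.13271255e-04]), 'wrist_force': array([ 1.11978774,  0.44748989, -0.02936184]), 'moment': array([-0.02084851,  0.0040036 ,  0.05947392]), 'gripper_force': 0.0, 'opening': 0.7984915298657704}
```

View pics/c2.png

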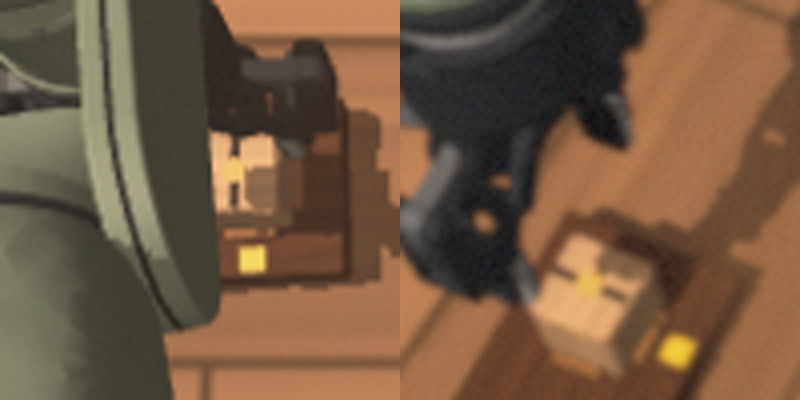

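The crop shows the fingers straddling the nut along the rack's y. The black line is centred between them and both cleats are clear. I'll descend and grip.

```bash

python3 -m pendant '{"travel":[[-0.02,0.07,0],[0,0,-0.5],[0,0,-0.5],[0,0,-0.5],[0,0,-0.2],[0,0,-0.15],[0,0,0],[0,0,0]],"turn":[[0,0,0],[0,0,0],[0,0,0],[0,0,0],[0,0,0],[0,0,0],[0,0,0],[0,0,0]],"grip":[0.2,0.2,0.2,0.2,0.2,0.2,0.2,0.2]}' 30
python3 -m pendant '{"travel":[[0,0,0],[0,0,0],[0,0,0],[0,0,0],[0,0,0],[0,0,0],[0,0,0],[0,0,0]],"turn":[[0,0,0],[0,0,0],[0,0,0],[0,0,0],[0,0,0],[0,0,0],[0,0,0],[0,0,0]],"grip":[1,1,1,1,1,1,1,1]}' 35
```

```text
clock: 4.37
tcp_pos: [0.5061, 0.2119, 0.1028]
tcp_rot: [0.001, -0.026, 1.0, 0.0]
wrist_force: [0.5, -0.0, -0.0]
opening: 0.801
gripper_force: 0.0
clock: 5.03
tcp_pos: [0.5066, 0.212, 0.1033]
tcp_rot: [0.001, -0.026, 1.0, 0.0]
wrist_force: [-0.8, -0.1, 6.1]
opening: 0.464
gripper_force: 36.2
```

```bash

python3 -m pendant '{"travel":[[0,0,0.3],[0,0,0.5],[0,0,0.5],[0,0,0.5],[0.01,-0.7,0.1],[0.01,-0.9,0],[0.01,-0.9,0],[0.01,-0.9,0],[0.02,-0.9,0],[0.02,-0.9,0],[0.01,-0.9,0],[0.01,-0.5,0]],"turn":[[0,0,0],[0,0,0],[0,0,0],[0,0,0],[0,0,0.2],[0,0,0.2],[0,0,0.2],[0,0,0.2],[0,0,0.2],[0,0,0.1],[0,0,0],[0,0,0]],"grip":[1,1,1,1,1,1,1,1,1,1,1,1]}' 
python3 -m pendant '{"travel":[[0,-0.07,0],[0,0,0],[0,0,0],[0,0,0]],"turn":[[0,0,0],[0,0,0],[0,0,0],[0,0,0]],"grip":[1,1,1,1]}' 
python3 - <<'E'
from plant import r
import cv2,numpy as np,pickle
t,s=[r.snapshot(n)["color"][:,:,::-1] for n in("top","side")]
def c(im,x,y,w=100,h=75,k=4): return cv2.resize(im[y:y+h,x:x+w],None,fx=k,fy=k,interpolation=cv2.INTER_CUBIC)
cv2.imwrite("pics/c3.png",np.hstack([c(t,260,158,100,100),c(s,220,180,100,100)]))
o=r.get_obs();print(o["tcp_pos"],o["tcp_rot"],o["joints"][5],o["wrist_force"],o["moment"])
E
```

```text
clock: 6.03
tcp_pos: [0.5089, -0.0556, 0.1784]
tcp_rot: [-0.0, -0.073, 0.997, -0.001]
wrist_force: [0.3, 1.0, -1.4]
opening: 0.456
gripper_force: 36.3
clock: 6.37
tcp_pos: [0.509, -0.0539, 0.1778]
tcp_rot: [-0.0, -0.075, 0.997, 0.0]
wrist_force: [0.3, 0.5, -1.1]
opening: 0.459
gripper_force: 36.3
[ 0.50919468 -0.05378721  0.17778163] [-2.35879537e-04 -7.52266198e-02  9.97166413e-01  2.10434427e-04] -1.9960174097626855 [-0.1387429  -0.27757955 -0.73600182] [ 0.02506362 -0.07858127 -0.05934758]
```

View pics/c3.png

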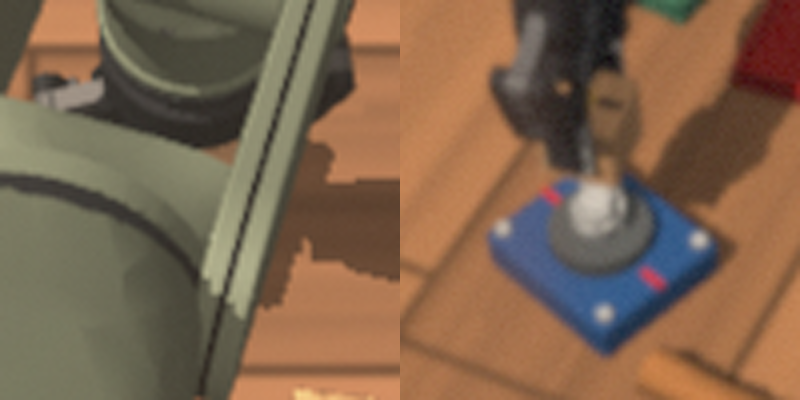

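The nut sits squarely between the pads over the stud, which shows at side-crop px (600,210). I'll shift slightly and descend gently.

```bash

python3 -m pendant '{"travel":[[0.07,-0.02,-0.2],[0,0,-0.3],[0,0,-0.2],[0,0,-0.1],[0,0,-0.05],[0,0,-0.05],[0,0,0],[0,0,0]],"turn":[[0,0,0],[0,0,0],[0,0,0],[0,0,0],[0,0,0],[0,0,0],[0,0,0],[0,0,0]],"grip":[1,1,1,1,1,1,1,1]}' 
python3 -m pendant '{"travel":[[0,0,-0.05],[0,0,-0.05],[0,0,0],[0,0,0]],"turn":[[0,0,0],[0,0,0],[0,0,0],[0,0,0]],"grip":[1,1,1,1]}'
```

```text
clock: 7.13
tcp_pos: [0.5124, -0.056, 0.1421]
tcp_rot: [0.0, -0.074, 0.997, -0.0]
wrist_force: [-0.4, -0.1, -1.1]
opening: 0.46
gripper_force: 36.3
clock: 7.47
tcp_pos: [0.5121, -0.056, 0.1378]
tcp_rot: [-0.0, -0.074, 0.997, 0.0]
wrist_force: [0.1, -0.1, -0.3]
opening: 0.458
gripper_force: 36.3
```

```bash

python3 -m pendant '{"travel":[[0,0,-0.05],[0,0,-0.05],[0,0,0],[0,0,0]],"turn":[[0,0,0],[0,0,0],[0,0,0],[0,0,0]],"grip":[1,1,1,1]}'
python3 -m pendant '{"travel":[[0,0,-0.05],[0,0,0],[0,0,0]],"turn":[[0,0,0],[0,0,0],[0,0,0]],"grip":[1,1,1]}'
python3 -m pendant '{"travel":[[0,0,-0.05],[0,0,0],[0,0,0]],"turn":[[0,0,0],[0,0,0],[0,0,0]],"grip":[1,1,1]}'
```

```text
clock: 7.8
tcp_pos: [0.512, -0.0559, 0.1336]
tcp_rot: [-0.0, -0.074, 0.997, 0.0]
wrist_force: [-0.6, -0.2, -0.5]
opening: 0.458
gripper_force: 36.4
clock: 8.05
tcp_pos: [0.512, -0.0558, 0.1316]
tcp_rot: [-0.0, -0.074, 0.997, 0.0]
wrist_force: [-0.3, 0.1, -0.8]
opening: 0.461
gripper_force: 36.3
clock: 8.3
tcp_pos: [0.512, -0.0559, 0.1296]
tcp_rot: [-0.0, -0.074, 0.997, 0.0]
wrist_force: [-0.2, 1.1, -1.5]
opening: 0.459
gripper_force: 36.3
```

```bash

python3 -m pendant '{"travel":[[0,0,-0.03],[0,0,0],[0,0,0]],"turn":[[0,0,0],[0,0,0],[0,0,0]],"grip":[1,1,1]}'
python3 -m pendant '{"travel":[[0,0,-0.02],[0,0,0],[0,0,0]],"turn":[[0,0,0],[0,0,0],[0,0,0]],"grip":[1,1,1]}'
python3 -m pendant '{"travel":[[0,0,-0.02],[0,0,0],[0,0,0]],"turn":[[0,0,0],[0,0,0],[0,0,0]],"grip":[1,1,1]}'
python3 -m pendant '{"travel":[[0,0,-0.02],[0,0,0],[0,0,0]],"turn":[[0,0,0],[0,0,0],[0,0,0]],"grip":[1,1,1]}'
```

```text
clock: 8.55
tcp_pos: [0.512, -0.0559, 0.1285]
tcp_rot: [-0.0, -0.074, 0.997, 0.0]
wrist_force: [-1.1, 1.0, -1.3]
opening: 0.461
gripper_force: 36.3
clock: 8.8
tcp_pos: [0.512, -0.0559, 0.1278]
tcp_rot: [-0.0, -0.074, 0.997, 0.0]
wrist_force: [-1.6, 1.4, -0.4]
opening: 0.463
gripper_force: 36.3
clock: 9.05
tcp_pos: [0.5121, -0.0558, 0.1271]
tcp_rot: [-0.0, -0.074, 0.997, 0.0]
wrist_force: [-1.1, 1.9, 0.8]
opening: 0.464
gripper_force: 36.5
clock: 9.3
tcp_pos: [0.5121, -0.0559, 0.1269]
tcp_rot: [-0.0, -0.074, 0.997, 0.0]
wrist_force: [-4.4, 2.1, 5.0]
opening: 0.461
gripper_force: 37.1
```

```bash

python3 -m pendant '{"travel":[[-0.01,0.005,0.01],[0,0,0],[0,0,0]],"turn":[[0,0,0],[0,0,0],[0,0,0]],"grip":[1,1,1]}'
python3 -m pendant '{"travel":[[0,0,-0.006],[0,-0.003,-0.006],[0,-0.003,-0.006],[0,0,0],[0,0,0]],"turn":[[0,0,-1],[0,0,-1],[0,0,-1],[0,0,0],[0,0,0]],"grip":[1,1,1,1,1]}'
```

```text
clock: 9.55
tcp_pos: [0.512, -0.0558, 0.127]
tcp_rot: [0.0, -0.074, 0.997, -0.0]
wrist_force: [-3.6, 1.6, 3.7]
opening: 0.464
gripper_force: 36.7
clock: 9.97
tcp_pos: [0.5116, -0.0561, 0.1261]
tcp_rot: [-0.0, 0.056, 0.998, -0.0]
wrist_force: [-4.0, 2.2, 5.2]
opening: 0.465
gripper_force: 36.9
```

```bash

python3 -m pendant '{"travel":[[-0.015,0.003,0.005],[-0.005,0,-0.006],[-0.005,0,-0.006],[0,-0.003,-0.006],[0,0,0],[0,0,0]],"turn":[[0,0,0],[0,0,-1],[0,0,-1],[0,0,-1],[0,0,0],[0,0,0]],"grip":[1,1,1,1,1,1]}'
python3 - <<'E'
from plant import r
o=r.get_obs();print(o["tcp_pos"],o["wrist_force"],o["moment"],o["joints"][5])
E
```

```text
clock: 10.47
tcp_pos: [0.5112, -0.0561, 0.1255]
tcp_rot: [0.001, 0.185, 0.983, -0.0]
wrist_force: [-1.4, 0.7, 0.1]
opening: 0.463
gripper_force: 36.6
[ 0.51122627 -0.0561447   0.12545934] [-1.40334839  0.68259694  0.0765934 ] [0.08037722 0.23909621 0.00455736] -1.4760490969263684
```

```bash

python3 -m pendant '{"travel":[[-0.003,-0.002,-0.006],[-0.003,-0.002,-0.006],[-0.003,-0.002,-0.006],[-0.003,-0.002,-0.006],[0,0,0],[0,0,0]],"turn":[[0,0,-1],[0,0,-1],[0,0,-1],[0,0,-1],[0,0,0],[0,0,0]],"grip":[1,1,1,1,1,1]}'
python3 - <<'E'
from plant import r
o=r.get_obs();print(o["tcp_pos"],o["wrist_force"],o["moment"],o["joints"][5])
E
```

```text
clock: 10.97
tcp_pos: [0.5109, -0.0565, 0.1245]
tcp_rot: [0.001, 0.353, 0.936, 0.0]
wrist_force: [1.3, 0.7, -0.1]
opening: 0.462
gripper_force: 36.4
[ 0.51086156 -0.05646979  0.12452012] [ 1.30053548  0.71136493 -0.05754917] [ 0.10703863 -0.06839148  0.00507449] -1.1288779472441113
```

```bash

for i in 1; do
python3 -m pendant '{"travel":[[-0.002,-0.003,-0.006],[-0.002,-0.003,-0.007],[0,0,0],[0,0,0]],"turn":[[0,0,-1],[0,0,-1],[0,0,0],[0,0,0]],"grip":[1,1,1,1]}'
python3 -m pendant '{"travel":[[-0.002,-0.003,-0.006],[-0.002,-0.003,-0.007],[0,0,0],[0,0,0]],"turn":[[0,0,-1],[0,0,-1],[0,0,0],[0,0,0]],"grip":[1,1,1,1]}'
done
python3 - <<'E'
from plant import r
o=r.get_obs();print(o["tcp_pos"],o["wrist_force"],o["moment"],o["joints"][5])
E
```

```text
clock: 11.3
tcp_pos: [0.5105, -0.0566, 0.124]
tcp_rot: [0.0, 0.433, 0.902, 0.0]
wrist_force: [1.0, 1.6, 0.4]
opening: 0.46
gripper_force: 36.4
clock: 11.63
tcp_pos: [0.5102, -0.0567, 0.1235]
tcp_rot: [0.0, 0.509, 0.861, 0.0]
wrist_force: [0.3, 0.8, 0.3]
opening: 0.462
gripper_force: 36.5
[ 0.51016358 -0.05670636  0.12347143] [0.25685807 0.79798675 0.28239916] [ 0.26514036 -0.01570445 -0.02228793] -0.7815952185651799
```

```bash

python3 -m pendant '{"travel":[[-0.003,-0.001,-0.007],[-0.003,-0.001,-0.007],[0,0,0],[0,0,0]],"turn":[[0,0,-1],[0,0,-1],[0,0,0],[0,0,0]],"grip":[1,1,1,1]}'
python3 -m pendant '{"travel":[[-0.003,0,-0.007],[-0.003,0,-0.007],[0,0,0],[0,0,0]],"turn":[[0,0,-1],[0,0,-1],[0,0,0],[0,0,0]],"grip":[1,1,1,1]}'
python3 - <<'E'
from plant import r
o=r.get_obs();print(o["tcp_pos"],o["wrist_force"],o["moment"],o["joints"][5])
E
```

```text
clock: 11.97
tcp_pos: [0.5099, -0.0568, 0.123]
tcp_rot: [0.0, 0.582, 0.813, 0.0]
wrist_force: [1.1, 1.8, 1.3]
opening: 0.462
gripper_force: 36.5
clock: 12.3
tcp_pos: [0.5098, -0.0568, 0.1224]
tcp_rot: [0.0, 0.651, 0.759, 0.0]
wrist_force: [0.7, 2.6, 1.8]
opening: 0.467
gripper_force: 36.5
[ 0.50975183 -0.05681458  0.12244973] [0.72223833 2.59969885 1.84867251] [ 0.35467458 -0.03220755 -0.01332231] -0.4330648049886873
```

```bash

python3 -m pendant '{"travel":[[-0.002,0.008,-0.006],[-0.003,0.002,-0.006],[0,0,0],[0,0,0]],"turn":[[0,0,-1],[0,0,-1],[0,0,0],[0,0,0]],"grip":[1,1,1,1]}'
python3 -m pendant '{"travel":[[-0.003,0.001,-0.006],[-0.003,0.001,-0.006],[0,0,0],[0,0,0]],"turn":[[0,0,-1],[0,0,-1],[0,0,0],[0,0,0]],"grip":[1,1,1,1]}'
python3 - <<'E'
from plant import r
o=r.get_obs();print(o["tcp_pos"],o["wrist_force"],o["moment"],o["joints"][5])
E
```

```text
clock: 12.63
tcp_pos: [0.5095, -0.0566, 0.1219]
tcp_rot: [0.0, 0.715, 0.699, 0.0]
wrist_force: [0.1, 0.5, -0.0]
opening: 0.46
gripper_force: 36.5
clock: 12.97
tcp_pos: [0.5092, -0.0566, 0.1214]
tcp_rot: [0.0, 0.773, 0.635, 0.0]
wrist_force: [0.1, 1.1, 0.8]
opening: 0.463
gripper_force: 36.5
[ 0.5092084  -0.05655349  0.1214081 ] [0.10178088 1.11754949 0.79737563] [ 0.14575914 -0.03804556 -0.06329982] -0.08339182451415493
```

```bash

python3 -m pendant '{"travel":[[-0.003,0.003,-0.006],[-0.002,0.002,-0.006],[0,0,0],[0,0,0]],"turn":[[0,0,-1],[0,0,-1],[0,0,0],[0,0,0]],"grip":[1,1,1,1]}'
python3 -m pendant '{"travel":[[-0.002,0.002,-0.006],[-0.002,0.002,-0.006],[0,0,0],[0,0,0]],"turn":[[0,0,-1],[0,0,-1],[0,0,0],[0,0,0]],"grip":[1,1,1,1]}'
python3 - <<'E'
from plant import r
o=r.get_obs();print(o["tcp_pos"],o["wrist_force"],o["moment"],o["joints"][5])
E
```

```text
clock: 13.3
tcp_pos: [0.509, -0.0563, 0.1209]
tcp_rot: [0.0, 0.825, 0.565, 0.0]
wrist_force: [0.8, 1.1, 0.8]
opening: 0.458
gripper_force: 36.5
clock: 13.63
tcp_pos: [0.5088, -0.0562, 0.1204]
tcp_rot: [0.0, 0.871, 0.491, 0.0]
wrist_force: [-0.6, -0.4, 0.6]
opening: 0.46
gripper_force: 36.5
[ 0.50880328 -0.05616103  0.12042273] [-0.59097535 -0.42105483  0.58622269] [ 0.04920512  0.02104394 -0.03680915] 0.2661507842127474
```

```bash

python3 -m pendant '{"travel":[[-0.002,0.002,-0.006],[-0.002,0.002,-0.006],[0,0,0],[0,0,0]],"turn":[[0,0,-1],[0,0,-1],[0,0,0],[0,0,0]],"grip":[1,1,1,1]}'
python3 -m pendant '{"travel":[[-0.001,0.002,-0.006],[0,0,0],[0,0,0]],"turn":[[0,0,-1],[0,0,0],[0,0,0]],"grip":[1,1,1]}'
python3 - <<'E'
from plant import r
o=r.get_obs();print(o["tcp_pos"],o["wrist_force"],o["moment"],o["joints"][5])
E
```

```text
clock: 13.97
tcp_pos: [0.5086, -0.0559, 0.1199]
tcp_rot: [0.0, 0.911, 0.413, -0.0]
wrist_force: [0.5, 0.0, 1.0]
opening: 0.461
gripper_force: 36.5
clock: 14.22
tcp_pos: [0.5085, -0.0559, 0.1197]
tcp_rot: [0.0, 0.928, 0.373, 0.0]
wrist_force: [-0.0, 0.1, 0.8]
opening: 0.461
gripper_force: 36.5
[ 0.50854817 -0.05585509  0.11967586] [-0.04076834  0.13794885  0.82550548] [ 0.03258789 -0.0395573  -0.01198923] 0.5286012389320148
```

```bash

python3 -m pendant '{"travel":[[-0.001,0.002,-0.007],[0,0,0],[0,0,0]],"turn":[[0,0,-1],[0,0,0],[0,0,0]],"grip":[1,1,1]}'
python3 -m pendant '{"travel":[[-0.001,0.002,-0.007],[0,0,0],[0,0,0]],"turn":[[0,0,-1],[0,0,0],[0,0,0]],"grip":[1,1,1]}'
python3 - <<'E'
from plant import r
o=r.get_obs();print(o["tcp_pos"],o["wrist_force"],o["moment"],o["joints"][5])
E
```

```text
clock: 14.47
tcp_pos: [0.5085, -0.0558, 0.1194]
tcp_rot: [0.0, 0.943, 0.332, 0.0]
wrist_force: [-0.3, 0.9, 0.5]
opening: 0.46
gripper_force: 36.5
clock: 14.72
tcp_pos: [0.5086, -0.0558, 0.1193]
tcp_rot: [0.0, 0.957, 0.29, 0.0]
wrist_force: [0.2, 0.5, 2.3]
opening: 0.458
gripper_force: 36.6
[ 0.50863023 -0.05575032  0.11934047] [0.23118937 0.46678378 2.31640685] [ 0.04864167  0.02432362 -0.05587208] 0.703642286119089
```

```bash

python3 -m pendant '{"travel":[[0,0,-0.012],[0,0,0],[0,0,0]],"turn":[[0,0,0],[0,0,0],[0,0,0]],"grip":[1,1,1]}'
python3 -m pendant '{"travel":[[0,0,-0.004],[0,0,0],[0,0,0]],"turn":[[0,0,-1],[0,0,0],[0,0,0]],"grip":[1,1,1]}'
python3 - <<'E'
from plant import r
import cv2,numpy as np
s=r.snapshot("side")["color"][:,:,::-1]
cv2.imwrite("pics/c4.png",cv2.resize(s[190:280,220:320],None,fx=6,fy=6,interpolation=cv2.INTER_CUBIC))
o=r.get_obs();print(o["tcp_pos"],o["wrist_force"],o["moment"],o["joints"][5])
E
```

```text
clock: 14.97
tcp_pos: [0.5087, -0.0558, 0.1193]
tcp_rot: [0.0, 0.957, 0.29, 0.0]
wrist_force: [-1.8, 0.1, 5.5]
opening: 0.461
gripper_force: 37.0
clock: 15.22
tcp_pos: [0.5091, -0.0558, 0.1193]
tcp_rot: [0.0, 0.969, 0.248, 0.001]
wrist_force: [0.2, -0.3, 5.6]
opening: 0.461
gripper_force: 37.1
[ 0.50907833 -0.05583757  0.11933276] [-0.83975666  0.57673572  4.70279514] [ 0.06003158  0.18780898 -0.0487775 ] 0.7920402542223779
```

View pics/c4.png

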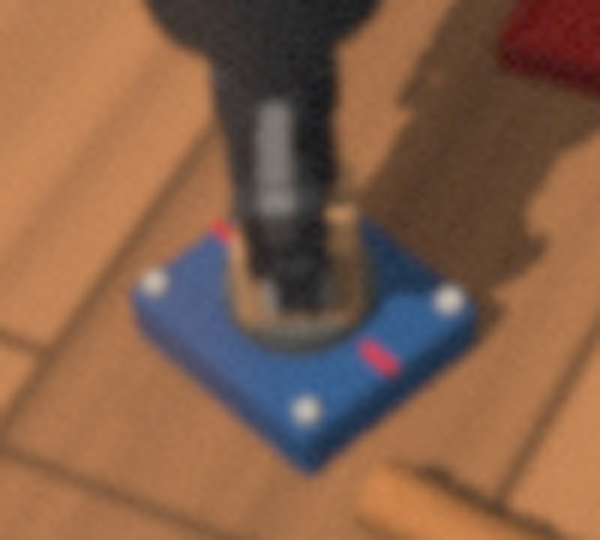

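The nut now sits flat on the shoulder. z stayed at 0.1193 under a 5 N press and a further 5° turn. It came down 7.7 mm over about 2.7 rad, so it is sound and goes to the green tray. Next I unscrew it.

```bash

python3 -m pendant '{"travel":[[0,0,0.016],[0,0,0],[0,0,0],[0.001,-0.002,0.006],[0.001,-0.002,0.006],[0.001,-0.002,0.006],[0.001,-0.002,0.006],[0,0,0],[0,0,0]],"turn":[[0,0,0],[0,0,0],[0,0,0],[0,0,1],[0,0,1],[0,0,1],[0,0,1],[0,0,0],[0,0,0]],"grip":[1,1,1,1,1,1,1,1,1]}'
python3 -m pendant '{"travel":[[0.001,-0.002,0.006],[0.001,-0.002,0.006],[0.001,-0.002,0.006],[0.001,-0.002,0.006],[0.001,-0.002,0.006],[0.002,-0.001,0.006],[0,0,0],[0,0,0]],"turn":[[0,0,1],[0,0,1],[0,0,1],[0,0,1],[0,0,1],[0,0,1],[0,0,0],[0,0,0]],"grip":[1,1,1,1,1,1,1,1]}'
```

```text
clock: 16.02
tcp_pos: [0.5086, -0.056, 0.1199]
tcp_rot: [0.0, 0.912, 0.41, 0.0]
wrist_force: [1.2, -0.6, -0.8]
opening: 0.462
gripper_force: 36.5
clock: 16.68
tcp_pos: [0.509, -0.0563, 0.1215]
tcp_rot: [0.0, 0.775, 0.632, 0.0]
wrist_force: [1.9, -0.0, 0.3]
opening: 0.462
gripper_force: 36.5
```

```bash

python3 -m pendant '{"travel":[[0.004,-0.002,0.007],[0.004,-0.002,0.006],[0.004,-0.002,0.007],[0.004,-0.002,0.006],[0.004,-0.001,0.007],[0.004,0,0.006],[0,0,0],[0,0,0]],"turn":[[0,0,1],[0,0,1],[0,0,1],[0,0,1],[0,0,1],[0,0,1],[0,0,0],[0,0,0]],"grip":[1,1,1,1,1,1,1,1]}'
python3 -m pendant '{"travel":[[0.004,0,0.007],[0.004,0.001,0.006],[0.004,0.001,0.007],[0.004,0.001,0.006],[0.004,0.002,0.007],[0.004,0.002,0.006],[0,0,0],[0,0,0]],"turn":[[0,0,1],[0,0,1],[0,0,1],[0,0,1],[0,0,1],[0,0,1],[0,0,0],[0,0,0]],"grip":[1,1,1,1,1,1,1,1]}'
```

```text
clock: 17.35
tcp_pos: [0.5097, -0.0566, 0.123]
tcp_rot: [-0.0, 0.586, 0.811, 0.0]
wrist_force: [0.4, 0.6, 0.7]
opening: 0.464
gripper_force: 36.5
clock: 18.02
tcp_pos: [0.5105, -0.0563, 0.1245]
tcp_rot: [-0.0, 0.356, 0.934, 0.0]
wrist_force: [0.3, 0.9, 0.9]
opening: 0.463
gripper_force: 36.5
```

At 50°; another 50° back, then a gentle lift test.

```bash

python3 -m pendant '{"travel":[[0.004,0.002,0.007],[0.004,0.002,0.006],[0.004,0.002,0.007],[0.004,0.002,0.006],[0.004,0.002,0.007],[0.003,0.002,0.006],[0,0,0],[0,0,0]],"turn":[[0,0,1],[0,0,1],[0,0,1],[0,0,1],[0,0,1],[0,0,1],[0,0,0],[0,0,0]],"grip":[1,1,1,1,1,1,1,1]}'
python3 -m pendant '{"travel":[[0.003,0.002,0.007],[0.003,0.002,0.006],[0.003,0.002,0.007],[0.003,0.002,0.006],[0,0,0],[0,0,0.02],[0,0,0],[0,0,0]],"turn":[[0,0,1],[0,0,1],[0,0,1],[0,0,1],[0,0,0],[0,0,0],[0,0,0],[0,0,0]],"grip":[1,1,1,1,1,1,1,1]}'
```

```text
clock: 18.68
tcp_pos: [0.5113, -0.0559, 0.1259]
tcp_rot: [-0.001, 0.102, 0.995, 0.0]
wrist_force: [-0.2, 1.4, 1.0]
opening: 0.463
gripper_force: 36.5
clock: 19.35
tcp_pos: [0.5119, -0.0557, 0.1278]
tcp_rot: [-0.0, -0.073, 0.997, -0.0]
wrist_force: [-0.2, 0.4, -1.7]
opening: 0.464
gripper_force: 36.4
```

```bash

python3 -m pendant '{"travel":[[0,0,0.03],[0,0,0],[0,0,0]],"turn":[[0,0,0],[0,0,0],[0,0,0]],"grip":[1,1,1]}'
```

```text
clock: 19.6
tcp_pos: [0.512, -0.0557, 0.1292]
tcp_rot: [-0.0, -0.074, 0.997, 0.0]
wrist_force: [-0.8, -0.1, -0.5]
opening: 0.462
gripper_force: 36.3
```

```bash

python3 -m pendant '{"travel":[[0,0,0.3],[0,0,0.5],[0,0,0.7],[0.3,-0.8,0],[0.3,-0.8,0],[0.3,-0.8,0],[0.3,-0.8,0],[0.3,-0.8,0],[0.3,-0.8,0],[0.25,-0.7,0],[0.1,-0.3,0],[0,0,0]],"turn":[[0,0,0],[0,0,0],[0,0,0],[0,0,0],[0,0,0],[0,0,0],[0,0,0],[0,0,0],[0,0,0],[0,0,0],[0,0,0],[0,0,0]],"grip":[1,1,1,1,1,1,1,1,1,1,1,1]}'
python3 -m pendant '{"travel":[[0,0,-0.5],[0,0,-0.5],[0,0,-0.5],[0,0,-0.5],[0,0,-0.3],[0,0,0],[0,0,0]],"turn":[[0,0,0],[0,0,0],[0,0,0],[0,0,0],[0,0,0],[0,0,0],[0,0,0]],"grip":[1,1,1,1,1,1,1]}'
```

```text
clock: 20.6
tcp_pos: [0.5988, -0.291, 0.1893]
tcp_rot: [0.001, -0.072, 0.997, -0.001]
wrist_force: [0.4, -0.0, -0.2]
opening: 0.463
gripper_force: 36.2
clock: 21.18
tcp_pos: [0.5977, -0.2865, 0.0966]
tcp_rot: [-0.001, -0.075, 0.997, 0.001]
wrist_force: [-0.1, 0.3, -0.1]
opening: 0.46
gripper_force: 36.2
```

```bash

python3 -m pendant '{"travel":[[0,0,-0.1],[0,0,-0.1],[0,0,0],[0,0,0]],"turn":[[0,0,0],[0,0,0],[0,0,0],[0,0,0]],"grip":[1,1,1,1]}'
python3 -m pendant '{"travel":[[0,0,-0.03],[0,0,0],[0,0,0]],"turn":[[0,0,0],[0,0,0],[0,0,0]],"grip":[1,1,1]}'
```

```text
clock: 21.52
tcp_pos: [0.5984, -0.2878, 0.0898]
tcp_rot: [0.0, -0.074, 0.997, -0.0]
wrist_force: [0.2, -0.1, -0.3]
opening: 0.46
gripper_force: 36.2
clock: 21.77
tcp_pos: [0.5983, -0.2878, 0.0882]
tcp_rot: [0.0, -0.074, 0.997, -0.0]
wrist_force: [0.7, 0.4, -1.0]
opening: 0.461
gripper_force: 36.2
```

```bash

python3 -m pendant '{"travel":[[0,0,-0.02],[0,0,0],[0,0,0]],"turn":[[0,0,0],[0,0,0],[0,0,0]],"grip":[1,1,1]}'
```

```text
clock: 22.02
tcp_pos: [0.5984, -0.2878, 0.0874]
tcp_rot: [0.0, -0.074, 0.997, -0.0]
wrist_force: [0.1, 0.1, 0.2]
opening: 0.46
gripper_force: 36.3
```

Touch-down is imminent, so I'll ease down another 0.8 mm, open partway, and lift if the force is sensible.

```bash

python3 -m pendant '{"travel":[[0,0,-0.02],[0,0,0],[0,0,0],[0,0,0],[0,0,0],[0,0,0],[0,0,0],[0,0,0]],"turn":[[0,0,0],[0,0,0],[0,0,0],[0,0,0],[0,0,0],[0,0,0],[0,0,0],[0,0,0]],"grip":[1,1,1,0.4,0.3,0.3,0.3,0.3]}'
python3 -m pendant '{"travel":[[0,0,0.2],[0,0,0.5],[0,0,0.8],[0,0,0.8],[0,0,0.8],[-0.6,0,0.6],[-0.8,0.3,0],[-0.8,0.3,0],[-0.8,0.3,0],[-0.8,0.3,0],[0,0,0],[0,0,0]],"turn":[[0,0,0],[0,0,0],[0,0,0],[0,0,0],[0,0,0],[0,0,0],[0,0,0],[0,0,0],[0,0,0],[0,0,0],[0,0,0],[0,0,0]],"grip":[0.3,0.3,0.3,0.3,0.3,0.3,0.3,0.3,0.3,0.3,0.3,0.3]}'
python3 - <<'E'
from plant import r
import cv2,numpy as np
cv2.imwrite("pics/t5.png",r.snapshot("top")["color"][:,:,::-1]);cv2.imwrite("pics/s5.png",r.snapshot("side")["color"][:,:,::-1])
a=cv2.imread("pics/t5.png");b=cv2.imread("pics/s5.png")
cv2.imwrite("pics/c5.png",np.hstack([cv2.resize(a,(400,300)),cv2.resize(b,(400,300))]))
E
```

```text
clock: 22.68
tcp_pos: [0.5981, -0.2876, 0.0861]
tcp_rot: [-0.0, -0.074, 0.997, 0.0]
wrist_force: [-0.0, 0.2, -1.0]
opening: 0.695
gripper_force: 0.0
clock: 23.68
tcp_pos: [0.4444, -0.2386, 0.2344]
tcp_rot: [-0.0, -0.074, 0.997, 0.0]
wrist_force: [0.5, 0.2, 1.0]
opening: 0.7
gripper_force: 0.0
```

View pics/c5.png

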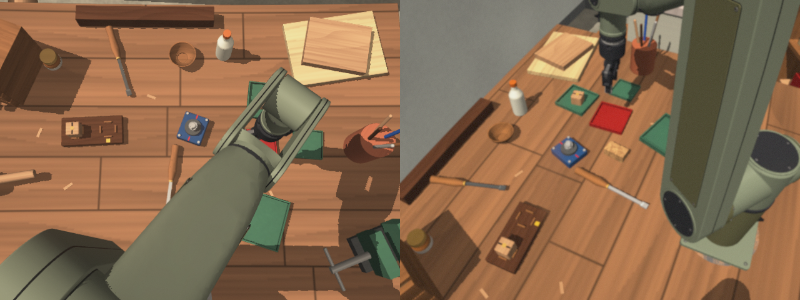

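The side view (577,97) shows the nut upright in the middle of the middle-sized green tray. The waiting nut is on its seat (505,247), the marked seat is empty, everything else is unmoved and the gripper is clear. Handing in.

```bash
python3 -c "
from plant import r
print(r.job_done())"
```

```text
the job is handed in; nothing more can be done
None
```

The nut from the marked seat went fully home on the shoulder, so I unscrewed it and stood it upright in the middle-sized green tray; the job is handed in, but no verdict was returned.

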